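Find the solid metal sample by hefting and put it on the balance

TASK

The three closed cases in the sloping rack look alike, but two hold hollow dummies and one holds the solid metal sample: lift them by their caps to feel which is heavy, setting each straight back in its place. Open the heavy case, with a quarter turn of its cap counter-clockwise and a lift, and stand the cap upright, mouth down, on the grey tray; then lift out the sample and set it gently, upright, in the middle of the balance's pan. Never have two cases open; leave the three case bases in their places, the other two cases closed, and everything else where it stands.

Things in the scene. Friction and masses are not known exactly. Their poses are not given: they have to be found in the camera images.
- rack: Fixed plastic rack, 400 mm wide, with three places side by side (130 mm apart along the rack's y) on a board that slopes 24 degrees (0.42 rad), its low edge towards the robot, its middle 105 mm above the table. Origin on the table under its middle; z up, x away from the robot side. Blue dividers (14 mm high) and a front lip (16 mm) keep each case from turning, with 7 mm play each way; no back wall.
- tray: Fixed grey tray 270 x 190 x 14 mm on the table, left or right of the rack. Origin under its centre.
- tray_free (a point): Middle of the empty part of the tray's floor (5 mm above the table), 45 mm along the tray's x from its centre; free 50 mm all round. A blue test-tube rack (50 x 150 x 100 mm) stands on the tray, centred 130 mm from this point along the tray's -x, long side along the tray's y.
- balance: Fixed white laboratory balance 180 x 160 mm, on the other side of the rack from the tray. Origin under its centre on the table.
- pan_top (a point): Centre of the top face of the balance's round steel pan (110 mm across), about 75 mm above the table when empty.
- pan (a joint): How far the sprung pan has sunk, m: about 0.001 empty, 0.002 with a hollow dummy on it, 0.008 to 0.011 with the solid sample (500 N/m, stop at 0.012).
- beaker: Glass beaker, 66 mm across, 85 mm tall, a bystander. Origin under its centre.
- tube_rack: Blue test-tube rack on the tray, a bystander. Origin under its centre.
- reagent: Amber bottle, 72 mm across, 160 mm tall, at an end of the rack, a bystander. Origin under its centre.
- flask: Green glass flask, 84 mm across, 125 mm tall, at an end of the rack, a bystander. Origin under its centre.
- wash: White bottle with a red cap, 60 mm across, 150 mm tall, left of the rack, a bystander. Origin under its centre.
- case_a (a point): Case A: centre of the upper face of its loose white base (80 x 96 mm, 50 mm tall; this point is 50 mm up from the underside). z is the case's own axis, leaning 24 degrees towards the robot; y along the rack. Closed, a case is 118 mm tall. Closed weight about 0.29 kg with a hollow dummy inside, 0.68 kg with the solid sample, each up to 12 percent off.
- hook_a (a point): Case A: top of the grey hook at its base's +y edge, 15 mm above the base's upper face; a second at -y. Each reaches in to 32 mm from the axis over a cap lug with 2 mm play, so a closed case can be lifted by its cap. Turned counter-clockwise seen from above (positive about the case's z), lugs are free from 45 to 125 degrees; clockwise they meet end stops.
- cap_a_mid (a point): Centre (half-way up) of case A's blue eight-sided cap, 56 mm across flats, 68 mm tall, open below; z out through its roof. Flats face x, y and the 45 degree directions. Two orange lugs at the lower edge point along its +y and -y, to 40 mm from the axis (orange roof stripe likewise); locked, they lie along the case's y. Its rim rests on the base's upper face.
- sample_a_mid (a point): Centre (half-way up) of the dark steel-coloured cylinder in case A: 36 mm across, 100 mm tall, z along its axis. It stands loosely (1.5 mm all round) in a 44 mm deep socket; 56 mm of it stand above the base's upper face once the cap is off. All three look alike; hollow 0.06 kg, solid 0.45 kg.
- case_b (a point): Case B: centre of the upper face of its loose white base (80 x 96 mm, 50 mm tall; this point is 50 mm up from the underside). z is the case's own axis, leaning 24 degrees towards the robot; y along the rack. Closed, a case is 118 mm tall. Closed weight about 0.29 kg with a hollow dummy inside, 0.68 kg with the solid sample, each up to 12 percent off.
- hook_b (a point): Case B: top of the grey hook at its base's +y edge, 15 mm above the base's upper face; a second at -y. Each reaches in to 32 mm from the axis over a cap lug with 2 mm play, so a closed case can be lifted by its cap. Turned counter-clockwise seen from above (positive about the case's z), lugs are free from 45 to 125 degrees; clockwise they meet end stops.
- cap_b_mid (a point): Centre (half-way up) of case B's blue eight-sided cap, 56 mm across flats, 68 mm tall, open below; z out through its roof. Flats face x, y and the 45 degree directions. Two orange lugs at the lower edge point along its +y and -y, to 40 mm from the axis (orange roof stripe likewise); locked, they lie along the case's y. Its rim rests on the base's upper face.
- sample_b_mid (a point): Centre (half-way up) of the dark steel-coloured cylinder in case B: 36 mm across, 100 mm tall, z along its axis. It stands loosely (1.5 mm all round) in a 44 mm deep socket; 56 mm of it stand above the base's upper face once the cap is off. All three look alike; hollow 0.06 kg, solid 0.45 kg.
- case_c (a point): Case C: centre of the upper face of its loose white base (80 x 96 mm, 50 mm tall; this point is 50 mm up from the underside). z is the case's own axis, leaning 24 degrees towards the robot; y along the rack. Closed, a case is 118 mm tall. Closed weight about 0.29 kg with a hollow dummy inside, 0.68 kg with the solid sample, each up to 12 percent off.
- hook_c (a point): Case C: top of the grey hook at its base's +y edge, 15 mm above the base's upper face; a second at -y. Each reaches in to 32 mm from the axis over a cap lug with 2 mm play, so a closed case can be lifted by its cap. Turned counter-clockwise seen from above (positive about the case's z), lugs are free from 45 to 125 degrees; clockwise they meet end stops.
- cap_c_mid (a point): Centre (half-way up) of case C's blue eight-sided cap, 56 mm across flats, 68 mm tall, open below; z out through its roof. Flats face x, y and the 45 degree directions. Two orange lugs at the lower edge point along its +y and -y, to 40 mm from the axis (orange roof stripe likewise); locked, they lie along the case's y. Its rim rests on the base's upper face.
- sample_c_mid (a point): Centre (half-way up) of the dark steel-coloured cylinder in case C: 36 mm across, 100 mm tall, z along its axis. It stands loosely (1.5 mm all round) in a 44 mm deep socket; 56 mm of it stand above the base's upper face once the cap is off. All three look alike; hollow 0.06 kg, solid 0.45 kg.
There are look-alikes about, which are no part of the job. Leave any yellow look-alike of the part that bears cap_a_mid alone.

How it is judged:
On the way, in this order (a step that is already met when the one before it is completed fails the run):
1. a closed case is lifted clear of its place in the rack (distance of any of case_a, case_b, case_c from where it was at the start of the episode above 0.008 m), for 0.2 s.
2. a cap is lifted off its base, the bases being in their places ((distance between cap_a_mid and case_a above 0.085 m or distance between cap_b_mid and case_b above 0.085 m or distance between cap_c_mid and case_c above 0.085 m) and distance of each of case_a, case_b, case_c from where it was at the start of the episode below 0.012 m), for 0.1 s.
3. a sample stands on the pan and its weight has sunk the pan (((horizontal distance between sample_a_mid and pan_top below 0.035 m and angle between sample_a_mid's own z axis and vertical below 0.1 rad and z of sample_a_mid in the frame of pan_top between 0.044 and 0.056 m and value of joint pan above 0.005 m) or (horizontal distance between sample_b_mid and pan_top below 0.035 m and angle between sample_b_mid's own z axis and vertical below 0.1 rad and z of sample_b_mid in the frame of pan_top between 0.044 and 0.056 m and value of joint pan above 0.005 m) or (horizontal distance between sample_c_mid and pan_top below 0.035 m and angle between sample_c_mid's own z axis and vertical below 0.1 rad and z of sample_c_mid in the frame of pan_top between 0.044 and 0.056 m and value of joint pan above 0.005 m))), for 0.2 s.
At the end, for the whole second after the job is handed in: The solid sample upright (0.1 rad), still, within 35 mm of the pan's centre, the pan sunk over 5 mm; its cap upright (0.12 rad), mouth down, still, on the tray, within 115 mm (x) and 75 mm (y) of its centre; bases within 12 mm, the other caps within 14 mm of their starts (distance of each of case_a, case_b, case_c from where it was at the start of the episode below 0.012 m and ((horizontal distance between sample_a_mid and pan_top below 0.035 m and angle between sample_a_mid's own z axis and vertical below 0.1 rad and z of sample_a_mid in the frame of pan_top between 0.044 and 0.056 m and value of joint pan above 0.005 m and x of cap_a_mid in the frame of tray between -0.115 and 0.115 m and y of cap_a_mid in the frame of tray between -0.075 and 0.075 m and height (world z) of cap_a_mid below 0.05 m and angle between cap_a_mid's own z axis and vertical below 0.12 rad and linear speed of each of cap_a, sample_a below 0.02 m/s and distance of each of cap_b_mid, cap_c_mid from where it was at the start of the episode below 0.014 m) or (horizontal distance between sample_b_mid and pan_top below 0.035 m and angle between sample_b_mid's own z axis and vertical below 0.1 rad and z of sample_b_mid in the frame of pan_top between 0.044 and 0.056 m and value of joint pan above 0.005 m and x of cap_b_mid in the frame of tray between -0.115 and 0.115 m and y of cap_b_mid in the frame of tray between -0.075 and 0.075 m and height (world z) of cap_b_mid below 0.05 m and angle between cap_b_mid's own z axis and vertical below 0.12 rad and linear speed of each of cap_b, sample_b below 0.02 m/s and distance of each of cap_a_mid, cap_c_mid from where it was at the start of the episode below 0.014 m) or (horizontal distance between sample_c_mid and pan_top below 0.035 m and angle between sample_c_mid's own z axis and vertical below 0.1 rad and z of sample_c_mid in the frame of pan_top between 0.044 and 0.056 m and value of joint pan above 0.005 m and x of cap_c_mid in the frame of tray between -0.115 and 0.115 m and y of cap_c_mid in the frame of tray between -0.075 and 0.075 m and height (world z) of cap_c_mid below 0.05 m and angle between cap_c_mid's own z axis and vertical below 0.12 rad and linear speed of each of cap_c, sample_c below 0.02 m/s and distance of each of cap_a_mid, cap_b_mid from where it was at the start of the episode below 0.014 m))); the robot touches nothing.
It fails at once if two cases are open at once ((distance between cap_a_mid and case_a above 0.06 m and distance between cap_b_mid and case_b above 0.06 m) or (distance between cap_a_mid and case_a above 0.06 m and distance between cap_c_mid and case_c above 0.06 m) or (distance between cap_b_mid and case_b above 0.06 m and distance between cap_c_mid and case_c above 0.06 m)).
It fails at once if a bystander (beaker, tube rack, bottles, flask) is pushed more than 30 mm or tipped (distance of any of beaker, tube_rack, reagent, flask, wash from where it was at the start of the episode above 0.03 m or angle between any of beaker, tube_rack, reagent, flask, wash's own z axis and vertical above 0.4 rad).
It fails at once if a sample strikes the pan with more than 30 N (contact force between any of sample_a, sample_b, sample_c and pan above 30 N).
It also fails if it takes over 72 s, if anything falls off the work surface, if the arm or the gripper's body presses on something with over 40 N, if the wrist force passes 120 N, or if a joint passes its speed limit or range.

ROBOT

A 7-joint arm with a two-finger parallel gripper is mounted at the origin on the work surface. World frame = base frame: x ahead of the robot, y to its left, z up, the work surface at z = 0. Lengths are in m, angles in rad, forces in N, time in s.
With the tool pointing down it reaches from about 0.425 to 0.875 m from the base axis. Payload 4.7 kg.
Tool frame: the origin (TCP) lies between the finger pads; the fingertips stand 14 mm ahead of it and the grasp point (between the pads) lies 5 mm behind it; z points along the fingers, y is the line along which they close (so a half turn about z gives the same grasp; the last joint's range is limited). The gripper opens to 87 mm and grips with 3 to 60 N. Pads are 19 mm wide; open, the fingers measure 117 mm over their backs; the gripper's body (75 mm by 190 mm) begins 51 mm behind the grasp point.
Start: joints at [-1.179, 0.321, -0.07, 1.45, 0.023, 1.371, -0.057], TCP at [0.24, 0.604, 0.237] pointing down, gripper open.
Joint ranges: [-2.86, 2.86], [-0.3, 2.09], [-1.38, 1.24], [0.06, 2.45], [-1.56, 4.7], [0.09, 2.05], [-2.69, 2.69]. Speed limits (rad/s): [2.57, 2.57, 3.14, 3.14, 3.14, 3.14, 3.14].

INTERFACE

Orientations are given as a rotation vector (axis times angle).
In Python, from bench import get_state, get_image, camera_params, close_job gives the robot as it stands. The module is installed in compiled form; this text tells all that it offers.
- The arm moves only by the tool arm_command, never from a script. Its argument "motion" is a list of rows, each a list of 5 numbers: the finger opening in mm, from 0 to 87, then the shift along the tool's x, y, z in mm, then the turn about the tool's z in degrees. In form: [[gripper, x, y, z, spin], ...]. A call has 1 to 5 rows; each row is the pose to reach, as a shift and turn from the pose commanded when the call began, along the tool's axes at that moment; what a row does not reach only later rows make up. A row lasts 1/12 s, in which the tool goes at most 41.7 mm and 7.16 degrees, less where a joint would pass 70% of its speed; a pose out of reach is approached as far as the arm can. A call with a gripper value outside its range is refused whole. The fingers move at their own pace and stop on an object; "newtons" is the grip in N (left out, the last holds). Time passes only in rows, so rows that repeat a pose let the fingers close. It gives the time, the measured TCP pose, the force, the opening and the grip force at its end, in the units of the state.
- get_state(): the state, without advancing time (a new reading comes with each control period).
- get_image(name): name is "side" or "top" or "wrist"; returns (picture, depth): 400x640x3 uint8, red, green, blue; 400x640 float32, m along the optical axis (not along the pixel's ray), 0 where there is no reading.
- camera_params(name): a dict with "intrinsics" (3x3 intrinsics, pixels), "D" ([k1, k2, p1, p2, k3] as OpenCV has them; the pictures are not rectified), "extrinsics" (4x4, takes a point from camera to world coordinates). Camera axes: x right, y down, z forward; pixel columns grow to the right and rows downward; lengths in m; the calibration is good to about 2 mm. A picture is of the moment at which its call begins: read the wrist's pose just before it. camera_params takes no time and is no camera call; for the wrist camera it gives the pose at the moment of the call.
- close_job(): hands the job in; it is judged then, once.
The state is a dict: "time": time; "joint_positions": joint angles; "qd": joint speeds; "joint_torque": joint torques, N m; "position": TCP position; "tool_rot": TCP orientation; "ft_force": force on the tool from outside, world axes, zero at the start; "torque": the same for the moment, N m; "grip_width": opening from 0.0 (shut) to 1.0 (fully open); "grip_force": force on a finger pad.
Only numpy, scipy, OpenCV 4.12 (cv2) and the standard library are available. Lean on these libraries where they do the work, as an engineer would, in place of code of your own. Each camera call takes 0.05 s, during which the arm holds its last target. There are 200 camera calls.

## Working session

There is one attempt and no reset: what is moved stays moved. The work goes in short steps, Python scripts to look and compute and a tool call to move; the robot and the scene stay as the last step left them, time stands still between calls to the robot, and variables do not carry over. Pictures are saved under pics/ and viewed, at most 13 in all, crops included, and the job is handed in when it is done.

Besides the shell and the picture viewer there is one more tool, called after "Emit:" as name([rows], argument=value, ...), one row to a line, values as JSON. arm_command: Moves the arm, as the interface text tells. Its arguments: {"type":"object","properties":{"motion":{"type":"array"},"newtons":{"type":"number"}},"required":["motion"]}

```bash
mkdir -p pics
cat > h.py <<'E'
import numpy as np, cv2
from scipy.spatial.transform import Rotation as R
from bench import *
def grab(n,save=None):
    im,d=get_image(n); p=camera_params(n)
    if save: cv2.imwrite('pics/'+save,im[:,:,::-1])
    return im,d,p
def cloud(d,p):
    h,w=d.shape
    uv=np.stack(np.meshgrid(np.arange(w),np.arange(h)),-1).reshape(-1,1,2).astype(np.float64)
    n=cv2.undistortPoints(uv,np.array(p['intrinsics']),np.array(p['D'],float)).reshape(h,w,2)
    P=np.dstack([n*d[...,None],d])
    T=np.array(p['extrinsics']); return P@T[:3,:3].T+T[:3,3]
E
python3 - <<'E'
from h import *
s=get_state(); print({k:np.round(v,3) for k,v in s.items()})
a,d,p=grab('top','top1.png'); np.savez('top.npz',a=a,d=d,c=cloud(d,p))
b,d,q=grab('side','side1.png'); np.savez('side.npz',a=b,d=d,c=cloud(d,q))
for x in(p,q): print(np.round(x['extrinsics'],3),np.round(x['intrinsics'],0))
E
```

```text
{'time': np.float64(0.0), 'joint_positions': array([-1.179,  0.322, -0.07 ,  1.452,  0.023,  1.371, -0.057]), 'qd': array([-0.001, -0.   , -0.   , -0.001, -0.002,  0.   , -0.   ]), 'joint_torque': array([ 0.0000e+00, -4.9130e+01, -4.0400e-01, -3.1252e+01, -6.4000e-02,
        4.4000e-02,  0.0000e+00]), 'position': array([0.24 , 0.604, 0.235]), 'tool_rot': array([-5.900e-01, -3.085e+00,  3.000e-03]), 'ft_force': array([-0.284,  0.423,  0.135]), 'torque': array([-0.025,  0.046, -0.008]), 'grip_force': np.float64(0.0), 'grip_width': np.float64(0.998)}
[[-0.025 -0.996  0.084  0.467]
 [-1.     0.025  0.002  0.028]
 [-0.004 -0.084 -0.996  1.359]
 [ 0.     0.     0.     1.   ]] [[464.   0. 322.]
 [  0. 464. 201.]
 [  0.   0.   1.]]
[[ 0.938 -0.259  0.231  0.261]
 [-0.347 -0.674  0.653 -0.867]
 [-0.014 -0.692 -0.722  1.122]
 [ 0.     0.     0.     1.   ]] [[520.   0. 319.]
 [  0. 520. 202.]
 [  0.   0.   1.]]
```

View pics/top1.png

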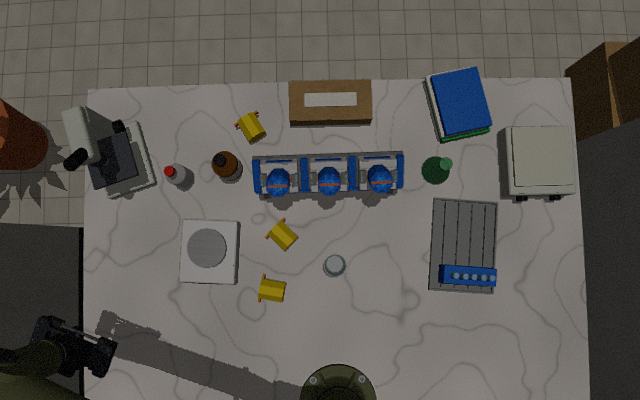

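View pics/side1.png

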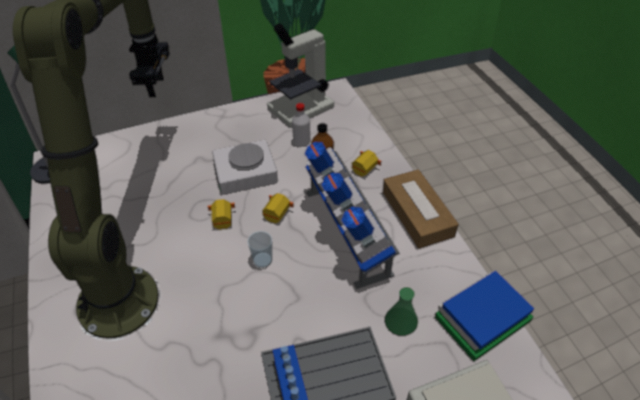

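The top view shows three blue caps on the rack at about (278,182), (329,180) and (380,179), with the balance pan at (207,248). The tray is at (463,245) with its tube rack at the low end, the beaker at (334,265), and yellow look-alike caps at (251,127), (282,234) and (271,289). The blue caps in the rack are the ones meant. Next I'll measure them.

Run:
```python
from h import *
t=np.load('top.npz'); a,c,d=t['a'],t['c'],t['d']
hsv=cv2.cvtColor(a,cv2.COLOR_RGB2HSV); H,S,V=[hsv[...,i].astype(int) for i in range(3)]
def comps(m,lo=10):
    n,l,st,ce=cv2.connectedComponentsWithStats(m.astype(np.uint8))
    return [(l==i,st[i],ce[i]) for i in range(1,n) if st[i,4]>=lo]
rk=np.zeros(a.shape[:2],bool); rk[145:205,245:410]=1
print('orange')
for m,st,ce in comps(rk&(H<18)&(S>110)&(V>70),4):
    P=c[m]; print(st[4],ce.round(1),np.median(P,0).round(3),P[:,1].min().round(3),P[:,1].max().round(3))
z=c[...,2]
print('roof blue')
for m,st,ce in comps(rk&(H>95)&(H<125)&(S>120)&(z>.17),30):
    P=c[m]; print(st[4],ce.round(1),np.median(P,0).round(3),P.min(0).round(3),P.max(0).round(3))
    # roof plane fit
    X=P[(P[:,2]>np.median(P[:,2])-.02)]; 
    for _ in range(3):
        A=np.c_[X[:,:2],np.ones(len(X))]; k=np.linalg.lstsq(A,X[:,2],rcond=None)[0]; r=abs(A@k-X[:,2]); X=X[r<max(.003,np.median(r)*2)]
    print('  plane',k.round(3),len(X),X.mean(0).round(3))
print('pan/balance')
m=np.zeros_like(rk); m[215:290,175:245]=1
for lo,hi in((.045,.07),(.07,.085)):
    P=c[m&(z>lo)&(z<hi)]; print(lo,len(P),P.mean(0).round(4) if len(P) else 0, P.min(0).round(3),P.max(0).round(3))
m=np.zeros_like(rk); m[190:300,420:505]=1
mm=(m&(S<60)&(V<140)); 
big=max(comps(mm),key=lambda q:q[1][4]); 
for nm,msk in(('tray',big[0]),('tube',m&(z>.06))):
    P=c[msk]; print(nm,len(P),P.min(0).round(3),P.max(0).round(3),np.median(P[:,2]).round(3))
    q=cv2.minAreaRect(P[:,:2].astype(np.float32)); print(q)
for nm,(u,v) in dict(beaker=(334,265),reagent=(225,165),flask=(436,169),wash=(175,173),table=(380,300)).items(): print(nm,np.median(c[v-3:v+4,u-3:u+4].reshape(-1,3),0).round(3))
# rack blue board line
P=c[rk&(H>95)&(H<125)&(S>120)]; print('rack blue',P.min(0).round(3),P.max(0).round(3))
cv2.imwrite('pics/crop1.png',cv2.resize(a[140:205,240:415,::-1],None,fx=4.5,fy=4.5,interpolation=2))
```

```text
orange
7 [290. 178.] [0.631 0.113 0.156] 0.113 0.114
11 [316.6 176.5] [0.633 0.043 0.158] 0.042 0.045
4 [340.  175.5] [ 0.635 -0.017  0.158] -0.018 -0.017
35 [381. 182.] [ 0.608 -0.112  0.213] -0.139 0.028
31 [277.7 185.7] [0.605 0.137 0.214] 0.119 0.167
31 [328.5 184.4] [0.606 0.015 0.213] -0.01 0.035
roof blue
465 [379.7 178.6] [ 0.618 -0.115  0.209] [ 0.467 -0.145  0.171] [0.657 0.028 1.359]
  plane [ 0.277 -0.033  0.039] 236 [ 0.609 -0.119  0.212]
460 [277.6 182.5] [0.615 0.141 0.21 ] [0.467 0.028 0.17 ] [0.654 0.17  1.359]
  plane [0.274 0.027 0.042] 280 [0.606 0.144 0.213]
445 [328.7 180.7] [0.616 0.013 0.21 ] [ 0.467 -0.015  0.17 ] [0.653 0.04  1.359]
  plane [ 0.258 -0.024  0.055] 271 [0.608 0.012 0.213]
pan/balance
0.045 2437 [0.4392 0.3532 0.0539] [0.353 0.273 0.045] [0.536 0.441 0.07 ]
0.07 1082 [0.4543 0.3566 0.0741] [0.401 0.303 0.07 ] [0.506 0.411 0.083]
tray 8245 [ 0.28  -0.512 -0.011] [0.608 0.028 1.359] 0.002
((0.44979339838027954, -0.23973098397254944), (0.5369691252708435, 0.3221588432788849), 88.0964584350586)
tube 948 [ 0.327 -0.451  0.06 ] [0.467 0.028 1.359] 0.066
((0.39033693075180054, -0.20774906873703003), (0.49285802245140076, 0.0598810538649559), 78.91572570800781)
beaker [0.395 0.001 0.001]
reagent [0.674 0.289 0.127]
flask [ 0.657 -0.289  0.075]
wash [0.657 0.427 0.122]
table [ 0.289 -0.13  -0.002]
rack blue [ 0.467 -0.19   0.086] [0.694 0.218 1.359]
```

View pics/crop1.png

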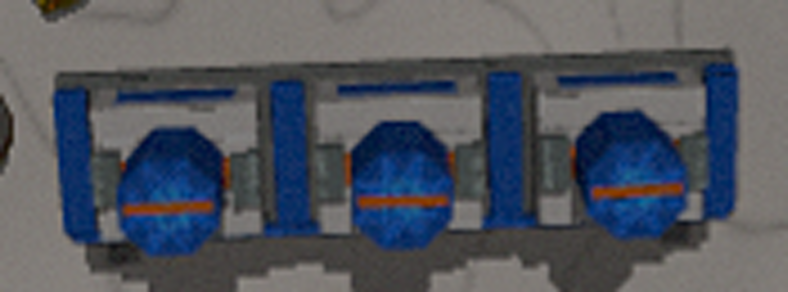

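The enlarged crop confirms three blue caps with orange stripes, roof centres near (0.607, 0.143/0.014/-0.117, 0.214); the height agrees with 105 mm plus the case geometry. The tool stays vertical, so I'll close along y, on the two vertical flats of each tilted cap. First I'll rise and align, then fly over the left case.

Emit:
arm_command([
  [87,0,0,-30,-7],
  [87,0,0,-60,-14],
  [87,0,0,-80,-21],
  [87,0,0,-80,-21.7],
  [87,0,0,-80,-21.7],
], newtons=50)

```text
time: 0.52
position: [0.24, 0.6046, 0.3176]
tool_rot: [-0.0, 3.141, 0.003]
ft_force: [-0.0, -0.6, -0.1]
grip_width: 1.002
grip_force: 0.0
```

Emit:
arm_command([
  [87,-25,-30,0,0],
  [87,-50,-60,0,0],
  [87,-75,-90,0,0],
  [87,-100,-120,0,0],
  [87,-125,-150,0,0],
])

```text
time: 0.93
position: [0.3654, 0.452, 0.3145]
tool_rot: [-0.001, -3.14, 0.004]
ft_force: [1.3, 0.4, 0.0]
grip_width: 1.0
grip_force: 0.0
```

Emit:
arm_command([
  [87,-25,-30,0,0],
  [87,-50,-60,0,0],
  [87,-75,-90,0,0],
  [87,-100,-120,0,0],
  [87,-125,-150,0,0],
])

```text
time: 1.35
position: [0.4903, 0.3022, 0.3147]
tool_rot: [-0.001, -3.139, 0.002]
ft_force: [0.3, 0.4, -0.0]
grip_width: 0.998
grip_force: 0.0
```

Emit:
arm_command([
  [87,-25,-30,0,0],
  [87,-50,-60,0,0],
  [87,-60,-90,0,0],
  [87,-60,-120,0,0],
  [87,-60,-150,0,0],
])

```text
time: 1.77
position: [0.5499, 0.1522, 0.314]
tool_rot: [-0.003, -3.138, 0.003]
ft_force: [-0.8, 0.4, -0.6]
grip_width: 1.002
grip_force: 0.0
```

Run:
```python
from h import *
a,d,p=grab('wrist','w1.png'); c=cloud(d,p); print(np.round(p['extrinsics'],3))
hsv=cv2.cvtColor(a,cv2.COLOR_RGB2HSV); H,S,V=[hsv[...,i].astype(int) for i in range(3)]
m=(H<18)&(S>110)&(V>70)
n,l,st,ce=cv2.connectedComponentsWithStats(m.astype(np.uint8))
for i in range(1,n):
    if st[i,4]>40:
        P=c[l==i]; print(st[i,4],ce[i].round(0),np.median(P,0).round(4),P.min(0).round(3),P.max(0).round(3), cv2.fitLine(P[:,:2].astype(np.float32),2,0,.01,.01).ravel().round(4))
```

```text
[[ 0.011  0.971  0.239  0.485]
 [ 1.    -0.01  -0.009  0.144]
 [-0.007  0.239 -0.971  0.463]
 [ 0.     0.     0.     1.   ]]
61 [356.  28.] [0.3709 0.1923 0.0365] [0.36  0.144 0.   ] [0.485 0.196 0.463] [ 0.9283 -0.3719  0.3721  0.1918]
126 [408. 290.] [0.6951 0.2572 0.1055] [0.683 0.252 0.097] [0.709 0.266 0.113] [0.9326 0.361  0.6954 0.2575]
```

View pics/w1.png

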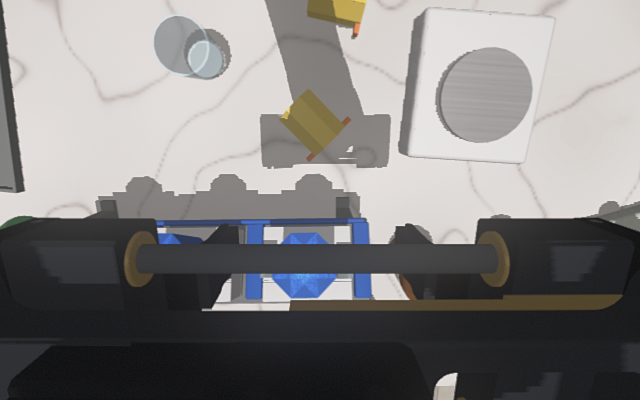

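The wrist view shows the left cap at (305,265), partly hidden by the gripper bar, the pan at (485,95) and the beaker at (190,50). I'll check the cap's y from its outline and get the pan centre.

Run:
```python
from h import *
a,d,p=grab('wrist'); c=cloud(d,p)
hsv=cv2.cvtColor(a,cv2.COLOR_RGB2HSV); H,S,V=[hsv[...,i].astype(int) for i in range(3)]
m=(H>95)&(H<125)&(S>120); m[:, :262]=0; m[:,348:]=0; m[:228]=0
P=c[m&(d>.1)]; P=P[(P[:,2]>.15)&(P[:,2]<.24)]; print(len(P),P.min(0).round(4),P.max(0).round(4),np.percentile(P,[1,99],axis=0).round(4))
Q=c[40:160,420:545].reshape(-1,3); Q=Q[(Q[:,2]>.068)&(Q[:,2]<.09)]
print(len(Q),Q.min(0).round(3),Q.max(0).round(3),cv2.minEnclosingCircle(Q[:,:2].astype(np.float32)),np.median(Q[:,2]))
# left cap / others from top, cleaned
t=np.load('top.npz'); a,c=t['a'],t['c']; hsv=cv2.cvtColor(a,cv2.COLOR_RGB2HSV); H,S=hsv[...,0].astype(int),hsv[...,1].astype(int)
m=(((H>95)&(H<125))|(H<18))&(S>100)&(c[...,2]>.17)&(c[...,2]<.24); n,l,st,ce=cv2.connectedComponentsWithStats(m.astype(np.uint8))
for i in range(1,n):
    if st[i,4]>200:
        P=c[l==i]; print(st[i,4],ce[i].round(1),np.percentile(P,[2,98],axis=0).round(4).tolist(), np.percentile(P[:,1],[2,98]).mean().round(4))
        o=c[(l==i)&(H<18)]; print(np.median(o,0).round(4), np.percentile(o[:,1],[5,95]).round(4), np.polyfit(o[:,1],o[:,0],1).round(3))
```

```text
1522 [0.5794 0.1161 0.2018] [0.6306 0.171  0.2266] [[0.58   0.118  0.2029]
 [0.6295 0.1683 0.2256]]
6997 [0.4   0.303 0.069] [0.509 0.413 0.079] ((0.45342761278152466, 0.3577730655670166), 0.05567726120352745) 0.07551817127166882
503 [380.  178.8] [[0.5846, -0.1426, 0.1729], [0.6533, -0.0902, 0.2231]] -0.1164
[ 0.608  -0.1144  0.2135] [-0.1378 -0.0961] [-0.054  0.602]
502 [277.6 182.8] [[0.5822, 0.1151, 0.1755], [0.65, 0.1682, 0.2243]] 0.1417
[0.6049 0.1395 0.2137] [0.1211 0.1647] [0.001 0.605]
493 [328.8 181.2] [[0.5822, -0.0125, 0.1739], [0.6503, 0.0397, 0.2235]] 0.0136
[0.6057 0.0151 0.2133] [-0.0055  0.0333] [0.014 0.605]
```

Emit:
arm_command([
  [87,-32,-9,0,0],
  [87,-64,-9,30,0],
  [87,-64,-9,70,0],
  [87,-64,-9,105,0],
  [87,-64,-9,124,0],
])

```text
time: 2.28
position: [0.6111, 0.1452, 0.1854]
tool_rot: [-0.001, -3.132, 0.004]
ft_force: [-1.0, 1.2, -0.3]
grip_width: 1.001
grip_force: 0.0
```

Emit:
arm_command([
  [87,0,0,0,0],
  [50,0,0,0,0],
  [50,0,0,0,0],
  [50,0,0,0,0],
  [50,0,0,0,0],
])

```text
time: 2.7
position: [0.6153, 0.1459, 0.1948]
tool_rot: [-0.001, 3.138, 0.002]
ft_force: [0.3, 0.9, 0.8]
grip_width: 0.776
grip_force: 0.0
```

Emit:
arm_command([
  [45,0,0,0,0],
  [45,0,0,0,0],
  [45,0,0,0,0],
  [45,0,0,0,0],
  [45,0,0,0,0],
])

```text
time: 3.12
position: [0.6145, 0.1453, 0.1937]
tool_rot: [-0.001, 3.14, 0.0]
ft_force: [-1.7, -1.6, 5.9]
grip_width: 0.635
grip_force: 50.0
```

Emit:
arm_command([
  [45,0,0,-5,0],
  [45,0,0,-10,0],
  [45,0,0,-15,0],
  [45,0,0,-18,0],
  [45,0,0,-18,0],
])

```text
time: 3.53
position: [0.6146, 0.1458, 0.2112]
tool_rot: [-0.002, 3.141, 0.001]
ft_force: [0.6, -0.3, -3.0]
grip_width: 0.641
grip_force: 50.0
```

Emit:
arm_command([
  [45,0,0,0,0],
  [45,0,0,0,0],
  [45,0,0,0,0],
  [45,0,0,0,0],
  [45,0,0,0,0],
])

```text
time: 3.95
position: [0.6141, 0.1455, 0.2103]
tool_rot: [0.001, -3.141, 0.0]
ft_force: [-0.3, 0.3, -3.0]
grip_width: 0.638
grip_force: 50.0
```

3.0 N means hollow, so the left case goes back down and I move to the middle one.

Emit:
arm_command([
  [45,0,0,5,0],
  [45,0,0,10,0],
  [45,0,0,15,0],
  [45,0,0,18,0],
  [45,0,0,18,0],
])

```text
time: 4.37
position: [0.614, 0.1455, 0.1935]
tool_rot: [0.002, -3.141, -0.0]
ft_force: [-4.2, -1.5, 4.2]
grip_width: 0.639
grip_force: 50.0
```

Emit:
arm_command([
  [45,0,0,0,0],
  [87,0,0,0,0],
  [87,0,0,0,0],
  [87,0,0,0,0],
  [87,0,0,0,0],
])

```text
time: 4.78
position: [0.6144, 0.1456, 0.1922]
tool_rot: [-0.002, 3.141, -0.0]
ft_force: [-0.6, 0.2, -0.3]
grip_width: 0.858
grip_force: 0.0
```

Emit:
arm_command([
  [87,0,0,0,0],
  [87,0,0,-25,0],
  [87,0,0,-55,0],
  [87,0,-40,-65,0],
  [87,0,-80,-65,0],
])

```text
time: 5.2
position: [0.616, 0.0684, 0.2611]
tool_rot: [-0.013, 3.135, 0.004]
ft_force: [1.3, -1.3, 0.3]
grip_width: 0.998
grip_force: 0.0
```

Emit:
arm_command([
  [87,0,-40,0,0],
  [87,0,-50,0,0],
  [87,0,-50,0,0],
  [87,0,-50,20,0],
  [87,0,-50,40,0],
])

```text
time: 5.62
position: [0.6154, 0.0165, 0.2183]
tool_rot: [-0.002, 3.138, 0.002]
ft_force: [-0.5, 0.9, -0.1]
grip_width: 1.001
grip_force: 0.0
```

Emit:
arm_command([
  [87,0,-2,15,0],
  [87,0,-2,25,0],
  [45,0,-2,25,0],
  [45,0,-2,25,0],
  [45,0,-2,25,0],
])

```text
time: 6.03
position: [0.6151, 0.0141, 0.1936]
tool_rot: [-0.003, 3.14, 0.001]
ft_force: [0.4, -0.3, -0.2]
grip_width: 0.85
grip_force: 0.0
```

Emit:
arm_command([
  [45,0,0,0,0],
  [45,0,0,0,0],
  [45,0,0,0,0],
  [45,0,0,0,0],
  [45,0,0,0,0],
])

```text
time: 6.45
position: [0.6148, 0.0135, 0.1935]
tool_rot: [-0.001, 3.14, 0.001]
ft_force: [-0.6, -0.1, 3.7]
grip_width: 0.638
grip_force: 50.0
```

Emit:
arm_command([
  [45,0,0,-5,0],
  [45,0,0,-10,0],
  [45,0,0,-15,0],
  [45,0,0,-18,0],
  [45,0,0,-18,0],
])

```text
time: 6.87
position: [0.6144, 0.0135, 0.2108]
tool_rot: [-0.002, 3.142, 0.0]
ft_force: [0.4, -0.0, -6.3]
grip_width: 0.642
grip_force: 50.0
```

Emit:
arm_command([
  [45,0,0,0,0],
  [45,0,0,0,0],
  [45,0,0,0,0],
  [45,0,0,0,0],
  [45,0,0,0,0],
])

```text
time: 7.28
position: [0.6142, 0.0135, 0.2103]
tool_rot: [0.001, -3.141, -0.0]
ft_force: [-1.3, 0.8, -6.1]
grip_width: 0.639
grip_force: 50.0
```

6.2 N means solid: the middle case is the heavy one. I'll set it back, loosen to 12 N and turn the cap in ~22° bites, regripping the next flats each time.

Emit:
arm_command([
  [45,0,0,5,0],
  [45,0,0,10,0],
  [45,0,0,15,0],
  [45,0,0,18,0],
  [45,0,0,18,0],
])

```text
time: 7.7
position: [0.615, 0.0135, 0.1936]
tool_rot: [-0.001, 3.14, 0.001]
ft_force: [0.2, -0.2, -0.5]
grip_width: 0.637
grip_force: 50.0
```

Emit:
arm_command([
  [45,0,0,0,0],
  [45,0,0,0,-6],
  [45,0,0,0,-12],
  [45,0,0,0,-18],
  [45,0,0,0,-23],
], newtons=12)

```text
time: 8.12
position: [0.6149, 0.0114, 0.1937]
tool_rot: [-0.63, 3.076, -0.004]
ft_force: [-1.3, -2.2, 2.0]
grip_width: 0.676
grip_force: 13.3
```

Emit:
arm_command([
  [45,0,0,0,0],
  [80,0,0,0,0],
  [80,0,0,0,0],
  [80,0,0,0,0],
  [80,0,0,0,0],
])

```text
time: 8.53
position: [0.6145, 0.0144, 0.1926]
tool_rot: [-0.628, 3.078, 0.001]
ft_force: [0.7, 0.2, 0.0]
grip_width: 0.876
grip_force: 0.0
```

```bash
cat > cap.py <<'E'
from h import *
import sys
a,d,p=grab('side'); c=cloud(d,p)
hsv=cv2.cvtColor(a,cv2.COLOR_RGB2HSV); H,S,V=[hsv[...,i].astype(int) for i in range(3)]
m=(H<18)&(S>110)&(V>60)&(c[...,2]>.13)&(c[...,2]<.4)&(abs(c[...,1]-.014)<.06)&(abs(c[...,0]-.62)<.08)
n,l,st,ce=cv2.connectedComponentsWithStats(m.astype(np.uint8))
for i in range(1,n):
    if st[i,4]>3:
        P=c[l==i]; print(st[i,4],ce[i].round(0),np.median(P,0).round(3),P.min(0).round(3),P.max(0).round(3))
cv2.imwrite('pics/'+sys.argv[1],cv2.resize(a[120:290,270:440,::-1],None,fx=3,fy=3,interpolation=2))
E
python3 cap.py s2.png
```

```text
21 [330. 182.] [0.602 0.012 0.213] [ 0.596 -0.005  0.208] [0.609 0.034 0.22 ]
```

View pics/s2.png

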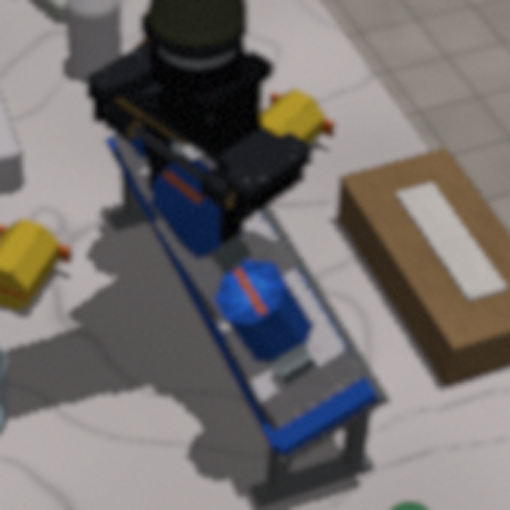

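The stripe of the middle cap has turned about 20° against its neighbour's (crop (165,172)-(200,200) vs (235,268)-(262,312)). The turn works, so I continue.

Emit:
arm_command([
  [87,0,0,0,7],
  [87,0,0,0,14],
  [87,0,0,0,21],
  [87,0,0,0,28],
  [87,0,0,0,35],
])

```text
time: 9.0
position: [0.6144, 0.0139, 0.1925]
tool_rot: [0.336, 3.124, 0.001]
ft_force: [0.1, -0.3, -0.2]
grip_width: 0.995
grip_force: 0.0
```

Emit:
arm_command([
  [87,0,0,0,7],
  [87,0,0,0,11],
  [45,0,0,0,11],
  [45,0,0,0,11],
  [45,0,0,0,11],
])

```text
time: 9.42
position: [0.6143, 0.0138, 0.1925]
tool_rot: [-0.622, -3.079, -0.0]
ft_force: [0.5, -0.0, -1.1]
grip_width: 0.853
grip_force: 0.0
```

Emit:
arm_command([
  [45,0,0,0,0],
  [45,0,0,0,0],
  [45,0,0,0,0],
  [45,0,0,0,0],
  [45,0,0,0,0],
])

```text
time: 9.83
position: [0.6142, 0.0128, 0.1927]
tool_rot: [-0.626, -3.079, 0.001]
ft_force: [-2.0, -2.8, 2.4]
grip_width: 0.695
grip_force: 11.5
```

Emit:
arm_command([
  [45,0,0,0,-6],
  [45,0,0,0,-12],
  [45,0,0,0,-18],
  [45,0,0,0,-24],
  [45,0,0,0,-30],
])

```text
time: 10.25
position: [0.614, 0.0128, 0.1928]
tool_rot: [0.2, -3.134, 0.001]
ft_force: [-4.2, -2.1, 5.0]
grip_width: 0.662
grip_force: 12.0
```

Emit:
arm_command([
  [45,0,0,0,-6],
  [45,0,0,0,-12],
  [45,0,0,0,-16],
  [45,0,0,0,-16],
  [87,0,0,0,-16],
])

```text
time: 10.67
position: [0.6146, 0.0125, 0.1931]
tool_rot: [-0.626, 3.078, -0.001]
ft_force: [-1.1, -0.0, -0.7]
grip_width: 0.691
grip_force: 0.1
```

Emit:
arm_command([
  [87,0,0,0,0],
  [87,0,0,0,0],
  [87,0,0,0,0],
  [87,0,0,0,7],
  [87,0,0,0,14],
])

```text
time: 11.08
position: [0.6144, 0.0141, 0.1923]
tool_rot: [-0.24, 3.132, 0.001]
ft_force: [-1.0, 0.1, -0.3]
grip_width: 0.978
grip_force: 0.0
```

```bash
python3 cap.py s3.png
```

```text
11 [326. 184.] [0.593 0.017 0.207] [0.581 0.011 0.204] [0.601 0.022 0.21 ]
16 [350. 195.] [ 0.651 -0.009  0.165] [ 0.632 -0.039  0.163] [0.657 0.002 0.205]
8 [325. 200.] [0.591 0.024 0.138] [0.589 0.02  0.137] [0.594 0.03  0.14 ]
```

View pics/s3.png

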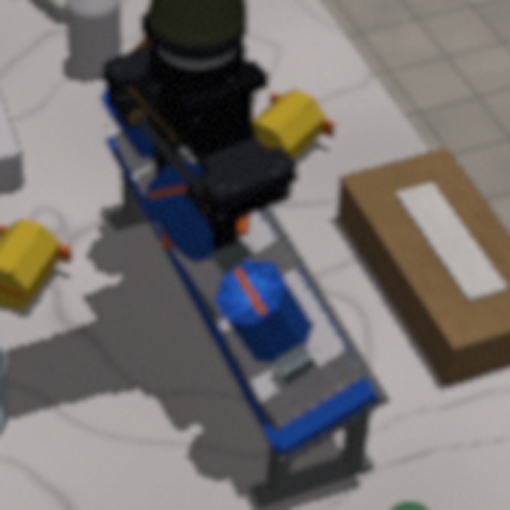

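The lugs are now at (350,195) and (325,200), about 63° round, so they're free of the hooks. One more bite to ~87° will leave the pads aligned with vertical flats. Then I tighten and lift along the case axis.

Emit:
arm_command([
  [87,0,0,0,7],
  [87,0,0,0,14],
  [87,0,0,0,21],
  [87,0,0,0,28],
  [87,0,0,0,33],
])

```text
time: 11.55
position: [0.6144, 0.0141, 0.1924]
tool_rot: [-0.655, -3.072, -0.0]
ft_force: [0.3, 0.0, 0.6]
grip_width: 0.997
grip_force: 0.0
```

Emit:
arm_command([
  [45,0,0,0,0],
  [45,0,0,0,0],
  [45,0,0,0,0],
  [45,0,0,0,0],
  [45,0,0,0,0],
])

```text
time: 11.97
position: [0.614, 0.012, 0.1928]
tool_rot: [-0.65, -3.073, 0.004]
ft_force: [-3.0, -5.2, 4.1]
grip_width: 0.707
grip_force: 2.7
```

Emit:
arm_command([
  [45,0,0,0,0],
  [45,0,0,0,-6],
  [45,0,0,0,-12],
  [45,0,0,0,-18],
  [45,0,0,0,-24],
])

```text
time: 12.38
position: [0.6144, 0.0128, 0.1931]
tool_rot: [-0.009, 3.141, -0.0]
ft_force: [-2.7, -1.9, 3.0]
grip_width: 0.655
grip_force: 11.8
```

Emit:
arm_command([
  [45,0,0,0,0],
  [45,0,0,0,0],
  [45,0,0,0,0],
  [45,2,0,-4,0],
  [45,4,0,-9,0],
], newtons=25)

```text
time: 12.8
position: [0.61, 0.0136, 0.2008]
tool_rot: [-0.0, -3.14, 0.0]
ft_force: [-0.3, -1.6, -1.3]
grip_width: 0.648
grip_force: 24.6
```

Emit:
arm_command([
  [45,8,0,-18,0],
  [45,16,0,-36,0],
  [45,24,0,-54,0],
  [45,32,0,-72,0],
  [45,36,0,-82,0],
])

```text
time: 13.22
position: [0.5743, 0.0146, 0.2861]
tool_rot: [-0.002, 3.139, 0.003]
ft_force: [-0.1, 0.3, -0.1]
grip_width: 0.65
grip_force: 24.7
```

Run:
```python
from h import *
s=get_state(); print(s['position'].round(4),s['ft_force'].round(2))
a,d,p=grab('side'); cv2.imwrite('pics/s4.png',cv2.resize(a[90:390,250:450,::-1],None,fx=2,fy=2,interpolation=2))
c=cloud(d,p); hsv=cv2.cvtColor(a,cv2.COLOR_RGB2HSV); H,S=hsv[...,0].astype(int),hsv[...,1].astype(int)
t=np.load('top.npz'); c=t['c'];a=t['a']; z=c[...,2]; hsv=cv2.cvtColor(a,cv2.COLOR_RGB2HSV); H,S=hsv[...,0].astype(int),hsv[...,1].astype(int)
m=np.zeros(z.shape,bool); m[190:300,420:505]=1; ok=(z>-.03)&(z<.2)
P=c[m&ok&(z>.08)&(z<.125)]; print('tube',len(P),np.percentile(P,[1,50,99],axis=0).round(3).tolist(),cv2.minAreaRect(P[:,:2].astype(np.float32)))
V=a.max(2); mm=m&ok&(S<70)&(V<100); k=cv2.connectedComponentsWithStats(mm.astype(np.uint8)); i=1+np.argmax(k[2][1:,4]); print('tray px',k[2][i],V[230,460],V[230,415])
P=c[k[1]==i]; print(np.percentile(P,[1,50,99],axis=0).round(3).tolist(),cv2.minAreaRect(P[:,:2].astype(np.float32)))
```

```text
[0.5743 0.0146 0.2861] [-0.11  0.31 -0.06]
tube 203 [[0.346, -0.431, 0.081], [0.358, -0.374, 0.099], [0.369, -0.32, 0.108]] ((0.3577011227607727, -0.37531086802482605), (0.1145063266158104, 0.015955444425344467), 83.6615982055664)
tray px [ 428  197   70   97 5017] 82 132
[[0.307, -0.477, -0.004], [0.463, -0.376, 0.004], [0.576, -0.275, 0.015]] ((0.44166648387908936, -0.3772086501121521), (0.1933632791042328, 0.2723882794380188), 84.21454620361328)
```

View pics/s4.png

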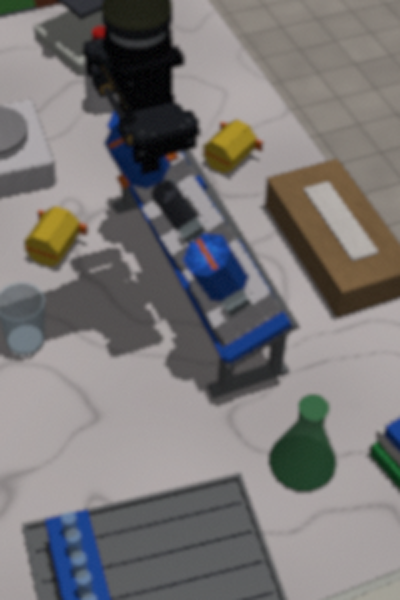

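The cap is off at about (140,150) in the crop, and the sample stands in its socket at (178,208). Next I carry the cap to the tray's free spot, about (0.487,-0.381).

Emit:
arm_command([
  [45,0,0,-30,0],
  [45,10,-30,-40,0],
  [45,20,-68,-40,0],
  [45,30,-106,-40,0],
  [45,40,-144,-40,0],
])

```text
time: 13.68
position: [0.5343, -0.1312, 0.3231]
tool_rot: [-0.004, 3.141, 0.001]
ft_force: [0.6, -0.8, -1.1]
grip_width: 0.649
grip_force: 24.7
```

Emit:
arm_command([
  [45,10,-38,0,0],
  [45,20,-76,0,0],
  [45,30,-114,0,0],
  [45,40,-152,0,0],
  [45,47,-190,0,0],
])

```text
time: 14.1
position: [0.4869, -0.3219, 0.323]
tool_rot: [-0.001, 3.141, 0.001]
ft_force: [1.1, -0.5, -0.8]
grip_width: 0.65
grip_force: 24.7
```

Emit:
arm_command([
  [45,0,-38,0,0],
  [45,0,-62,20,0],
  [45,0,-62,60,0],
  [45,0,-62,100,0],
  [45,0,-62,140,0],
])

```text
time: 14.52
position: [0.4878, -0.3829, 0.1813]
tool_rot: [0.001, 3.141, 0.0]
ft_force: [0.4, 0.6, -0.8]
grip_width: 0.65
grip_force: 24.7
```

Emit:
arm_command([
  [45,0,0,40,0],
  [45,0,0,70,0],
  [45,0,0,95,0],
  [45,0,0,105,0],
  [45,0,0,105,0],
])

```text
time: 14.93
position: [0.4862, -0.3808, 0.0751]
tool_rot: [0.002, -3.136, -0.005]
ft_force: [-0.0, -0.1, -0.2]
grip_width: 0.646
grip_force: 24.7
```

Emit:
arm_command([
  [45,0,0,4,0],
  [45,0,0,8,0],
  [45,0,0,12,0],
  [45,0,0,15,0],
  [45,0,0,18,0],
], newtons=6)

```text
time: 15.35
position: [0.4906, -0.3822, 0.0625]
tool_rot: [-0.002, 3.136, 0.0]
ft_force: [4.1, 3.4, 8.0]
grip_width: 0.646
grip_force: 6.1
```

Emit:
arm_command([
  [45,0,0,2,0],
  [45,0,0,4,0],
  [45,0,0,6,0],
  [45,0,0,8,0],
  [45,0,0,8,0],
])

```text
time: 15.77
position: [0.4906, -0.3829, 0.0545]
tool_rot: [-0.003, 3.136, -0.003]
ft_force: [3.2, 0.2, 4.7]
grip_width: 0.645
grip_force: 6.0
```

Run:
```python
from h import *
s=get_state(); print(s['position'].round(4),s['ft_force'].round(2),s['grip_width'])
a,d,p=grab('side'); cv2.imwrite('pics/s5.png',cv2.resize(a[260:400,230:440,::-1],None,fx=3,fy=3,interpolation=2))
```

```text
[ 0.4906 -0.3829  0.0545] [3.22 0.22 4.68] 0.6446269802697917
```

View pics/s5.png

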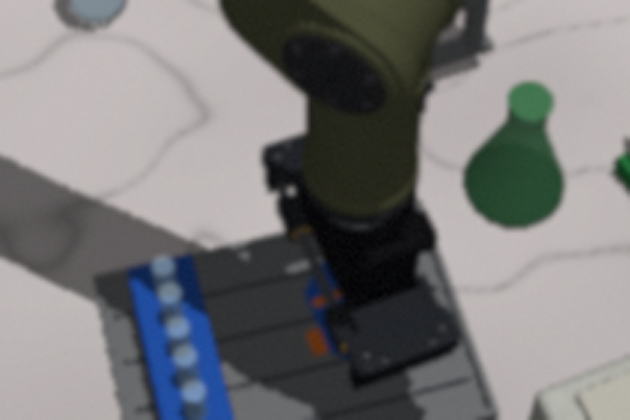

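The cap (315,320) rests on the tray with its lug at (318,342), righting under the push. A little further down, then release and rise.

Emit:
arm_command([
  [45,0,0,2,0],
  [45,0,0,4,0],
  [45,0,0,5,0],
  [45,0,0,5,0],
  [87,0,0,5,0],
])

```text
time: 16.23
position: [0.4873, -0.3828, 0.0477]
tool_rot: [0.002, -3.141, 0.0]
ft_force: [-0.0, 0.4, -0.1]
grip_width: 0.672
grip_force: 0.0
```

Emit:
arm_command([
  [87,0,0,0,0],
  [87,0,0,0,0],
  [87,0,0,0,0],
  [87,0,0,0,0],
  [87,0,0,-20,0],
])

```text
time: 16.65
position: [0.4851, -0.3805, 0.0637]
tool_rot: [0.001, -3.135, -0.006]
ft_force: [0.1, 0.6, -0.5]
grip_width: 0.968
grip_force: 0.0
```

Emit:
arm_command([
  [87,0,0,-41,0],
  [87,0,0,-82,0],
  [87,0,0,-123,0],
  [87,0,0,-164,0],
  [87,0,30,-205,0],
])

```text
time: 17.07
position: [0.4858, -0.363, 0.2684]
tool_rot: [0.009, 3.141, -0.008]
ft_force: [-0.3, 0.1, 0.2]
grip_width: 1.0
grip_force: 0.0
```

Emit:
arm_command([
  [87,-20,38,0,0],
  [87,-40,76,0,0],
  [87,-60,114,0,0],
  [87,-80,152,0,0],
  [87,-100,190,0,0],
])

```text
time: 17.48
position: [0.5849, -0.1718, 0.2653]
tool_rot: [-0.001, 3.141, 0.001]
ft_force: [0.5, -1.2, -0.3]
grip_width: 0.996
grip_force: 0.0
```

Run:
```python
from h import *
s=get_state(); print(s['position'].round(4),s['tool_rot'].round(3))
a,d,p=grab('side','s6.png'); c=cloud(d,p); hsv=cv2.cvtColor(a,cv2.COLOR_RGB2HSV); H,S=hsv[...,0].astype(int),hsv[...,1].astype(int)
t,dt,pt=grab('top'); ct=cloud(dt,pt); h2=cv2.cvtColor(t,cv2.COLOR_RGB2HSV); H2,S2,V2=[h2[...,i].astype(int) for i in range(3)]
for nm,H_,S_,c_ in(('side',H,S,c),('top',H2,S2,ct)):
    m=(H_>95)&(H_<125)&(S_>110)&(abs(c_[...,0]-.49)<.06)&(abs(c_[...,1]+.38)<.06)&(c_[...,2]>.02)
    P=c_[m]; Q=P[P[:,2]>np.percentile(P[:,2],90)-.012]; print(nm,len(P),P.min(0).round(3),P.max(0).round(3),'roof',Q.mean(0).round(3),np.linalg.lstsq(np.c_[Q[:,:2],np.ones(len(Q))],Q[:,2],rcond=None)[0].round(3))
# sample dark in rack
for nm,im,c_ in(('side',a,c),('top',t,ct)):
    V=im.max(2); m=(V<90)&(abs(c_[...,0]-.62)<.05)&(abs(c_[...,1]-.014)<.025)&(c_[...,2]>.165)&(c_[...,2]<.23)
    P=c_[m]; print(nm,len(P), np.percentile(P,[2,50,98],axis=0).round(3).tolist() if len(P) else '')
    T=P[P[:,2]>.193]; 
    if len(T): print(np.percentile(T,[2,50,98],axis=0).round(4).tolist())
```

```text
[ 0.5849 -0.1718  0.2653] [-1.000e-03  3.141e+00  1.000e-03]
side 646 [ 0.462 -0.414  0.02 ] [ 0.519 -0.353  0.079] roof [ 0.49  -0.386  0.073] [0.005 0.019 0.078]
top 341 [ 0.465 -0.409  0.02 ] [ 0.518 -0.353  0.078] roof [ 0.491 -0.38   0.071] [-0.014 -0.007  0.075]
side 56 [[0.591, -0.007, 0.167], [0.603, -0.002, 0.189], [0.62, 0.018, 0.198]]
[[0.5916, -0.0059, 0.1933], [0.5948, 0.0051, 0.1949], [0.6127, 0.0219, 0.1989]]
top 215 [[0.591, -0.003, 0.167], [0.61, 0.014, 0.196], [0.635, 0.03, 0.207]]
[[0.5908, -0.0026, 0.1934], [0.6075, 0.0127, 0.1996], [0.6235, 0.03, 0.207]]
```

View pics/s6.png

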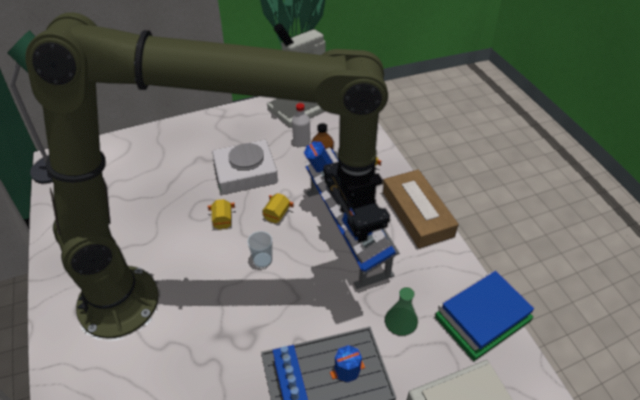

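The cap stands upright on the tray at (347,364): roof flat at z 0.073, centre (0.490,-0.383). The sample's top is at (0.607,0.013,0.200). I'll go and grip it across y.

Emit:
arm_command([
  [87,-5,38,0,0],
  [87,-10,76,0,0],
  [87,-15,114,0,0],
  [87,-21,152,0,0],
  [87,-26,185,0,0],
])

```text
time: 18.0
position: [0.6102, 0.0142, 0.265]
tool_rot: [0.004, -3.141, -0.001]
ft_force: [0.7, -0.5, 0.6]
grip_width: 1.002
grip_force: 0.0
```

Emit:
arm_command([
  [80,0,0,20,0],
  [75,0,0,45,0],
  [70,0,0,65,0],
  [65,0,0,72,0],
  [60,0,0,72,0],
])

```text
time: 18.42
position: [0.6088, 0.0111, 0.1909]
tool_rot: [0.001, -3.137, 0.001]
ft_force: [-0.8, -0.5, 0.8]
grip_width: 0.751
grip_force: 0.0
```

Emit:
arm_command([
  [50,0,0,4,0],
  [25,0,0,6,0],
  [25,0,0,6,0],
  [25,0,0,6,0],
  [25,0,0,6,0],
], newtons=40)

```text
time: 18.83
position: [0.6109, 0.0116, 0.1881]
tool_rot: [-0.001, 3.14, 0.001]
ft_force: [-1.1, 0.1, 2.1]
grip_width: 0.4
grip_force: 15.4
```

Emit:
arm_command([
  [25,0,0,0,0],
  [25,0,0,0,0],
  [25,0,0,0,0],
  [25,0,0,0,0],
  [25,0,0,0,0],
])

```text
time: 19.25
position: [0.6108, 0.0117, 0.188]
tool_rot: [-0.002, 3.14, 0.001]
ft_force: [-1.7, -0.3, 5.5]
grip_width: 0.392
grip_force: 39.9
```

Emit:
arm_command([
  [25,2,0,-4.5,0],
  [25,4,0,-9,0],
  [25,8,0,-18,0],
  [25,12,0,-27,0],
  [25,12,0,-27,0],
])

```text
time: 19.67
position: [0.5982, 0.0113, 0.2162]
tool_rot: [-0.001, 3.14, 0.001]
ft_force: [0.7, 0.4, -4.5]
grip_width: 0.394
grip_force: 39.9
```

Emit:
arm_command([
  [25,4,0,-9,0],
  [25,10,0,-22,0],
  [25,16,0,-36,0],
  [25,22,0,-50,0],
  [25,26,0,-58,0],
])

```text
time: 20.08
position: [0.5724, 0.0113, 0.2754]
tool_rot: [-0.001, 3.138, 0.001]
ft_force: [0.3, -0.1, -4.7]
grip_width: 0.393
grip_force: 39.9
```

Run:
```python
from h import *
s=get_state(); print(s['position'].round(4),s['ft_force'].round(2),s['grip_width'])
a,d,p=grab('side'); cv2.imwrite('pics/s7.png',cv2.resize(a[100:290,260:460,::-1],None,fx=3,fy=3,interpolation=2))
```

```text
[0.5724 0.0113 0.2754] [ 0.25 -0.06 -4.69] 0.39340332905582365
```

View pics/s7.png

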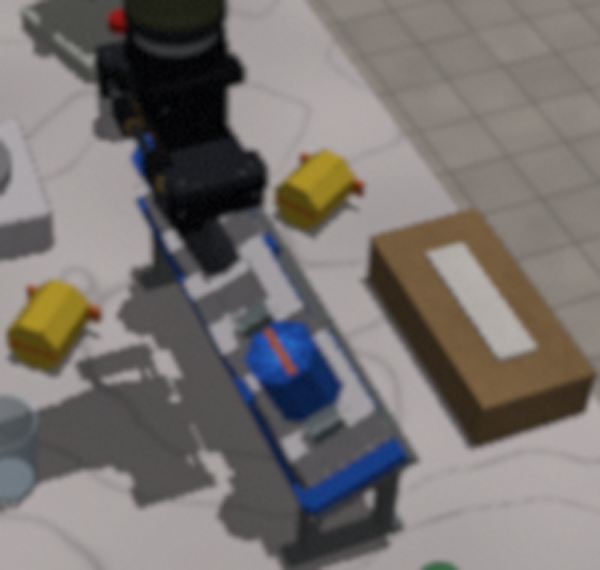

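The sample is out (dark cylinder at (210,240), 4.7 N on the wrist), with the base still in its place. I carry it high, then over the pan.

Emit:
arm_command([
  [25,0,0,-35,0],
  [25,10,10,-60,0],
  [25,30,40,-60,0],
  [25,45,75,-60,0],
  [25,60,110,-60,0],
])

```text
time: 20.55
position: [0.5117, 0.1217, 0.3333]
tool_rot: [0.002, 3.14, 0.002]
ft_force: [0.8, 1.5, -4.9]
grip_width: 0.393
grip_force: 39.9
```

Emit:
arm_command([
  [25,12,36,0,0],
  [25,24,72,0,0],
  [25,36,108,0,0],
  [25,48,144,0,0],
  [25,54,180,0,0],
])

```text
time: 20.97
position: [0.4563, 0.3032, 0.3328]
tool_rot: [0.003, -3.141, -0.001]
ft_force: [0.2, 0.9, -4.4]
grip_width: 0.391
grip_force: 39.9
```

Emit:
arm_command([
  [25,4,30,10,0],
  [25,4,57,40,0],
  [25,4,57,75,0],
  [25,4,57,105,0],
  [25,4,57,125,0],
])

```text
time: 21.38
position: [0.4524, 0.3578, 0.2034]
tool_rot: [0.004, -3.138, 0.005]
ft_force: [0.7, 0.4, -5.3]
grip_width: 0.391
grip_force: 39.9
```

Emit:
arm_command([
  [25,0,0,15,0],
  [25,0,0,30,0],
  [25,0,0,37,0],
  [25,0,0,37,0],
  [25,0,0,37,0],
])

```text
time: 21.8
position: [0.4541, 0.3584, 0.1705]
tool_rot: [-0.001, 3.141, 0.0]
ft_force: [-0.6, -0.2, -4.7]
grip_width: 0.393
grip_force: 39.9
```

Over the pan at TCP z 0.1705. I descend a little and loosen in steps so the sample swings upright between the pads.

Emit:
arm_command([
  [25,0,0,3,0],
  [25,0,0,5,0],
  [25,0,0,5,0],
  [25,0,0,5,0],
  [25,0,0,5,0],
], newtons=10)

```text
time: 22.22
position: [0.4542, 0.3584, 0.1656]
tool_rot: [-0.001, 3.141, 0.001]
ft_force: [0.2, -0.1, -4.2]
grip_width: 0.4
grip_force: 10.0
```

```bash
cat > lean.py <<'E'
from h import *
import sys
s=get_state(); print(s['position'].round(4),s['ft_force'].round(2),s['torque'].round(3),round(s['grip_force'],1))
a,d,p=grab('side'); c=cloud(d,p); V=a.max(2)
x,y,_=s['position']
m=(V<110)&(abs(c[...,0]-x-.01)<.06)&(abs(c[...,1]-y)<.024)&(c[...,2]>.083)&(c[...,2]<.14)
P=c[m]; print(len(P))
for z in(.09,.1,.11,.12,.13):
    Q=P[abs(P[:,2]-z)<.005]
    if len(Q)>3: print(z,len(Q),Q.min(0).round(3)[:2],Q.max(0).round(3)[:2])
if len(sys.argv)>1: cv2.imwrite('pics/'+sys.argv[1],cv2.resize(a[110:200,190:310,::-1],None,fx=5,fy=5,interpolation=2))
E
python3 lean.py
```

```text
[0.4542 0.3584 0.1656] [ 0.16 -0.11 -4.25] [-0.001  0.092  0.051] 10.0
166
0.09 17 [0.472 0.339] [0.5   0.347]
0.1 33 [0.465 0.337] [0.503 0.359]
0.11 30 [0.462 0.337] [0.499 0.355]
0.12 35 [0.455 0.337] [0.495 0.361]
0.13 34 [0.45  0.336] [0.489 0.355]
```

Emit:
arm_command([
  [25,0,0,0,0],
  [25,0,0,0,0],
  [25,0,0,0,0],
], newtons=6.5)

```text
time: 22.52
position: [0.454, 0.3584, 0.1652]
tool_rot: [0.002, -3.142, -0.0]
ft_force: [-1.4, 0.1, -4.5]
grip_width: 0.401
grip_force: 6.5
```

```bash
python3 lean.py
```

```text
[0.454  0.3584 0.1652] [-1.42  0.07 -4.5 ] [ 0.031  0.093 -0.013] 6.5
171
0.09 31 [0.449 0.336] [0.485 0.359]
0.1 33 [0.447 0.335] [0.481 0.359]
0.11 26 [0.445 0.338] [0.481 0.356]
0.12 33 [0.443 0.337] [0.479 0.356]
0.13 30 [0.443 0.337] [0.478 0.356]
```

Emit:
arm_command([
  [25,0,0,0,0],
  [25,0,0,0,0],
  [25,0,0,0,0],
], newtons=5)

```text
time: 22.82
position: [0.4541, 0.3583, 0.1652]
tool_rot: [-0.001, 3.141, 0.0]
ft_force: [0.4, -0.2, -5.4]
grip_width: 0.403
grip_force: 5.0
```

```bash
python3 lean.py
```

```text
[0.4541 0.3583 0.1652] [ 0.37 -0.22 -5.42] [0.04  0.038 0.001] 5.0
171
0.09 30 [0.451 0.335] [0.485 0.359]
0.1 31 [0.447 0.338] [0.482 0.359]
0.11 30 [0.447 0.338] [0.479 0.354]
0.12 28 [0.444 0.337] [0.479 0.359]
0.13 29 [0.442 0.337] [0.478 0.354]
```

The sample has swung to about 9°, well below its tip angle. Lowering onto the sprung pan will right the rest.

Emit:
arm_command([
  [25,0,0,2,0],
  [25,0,0,4,0],
  [25,0,0,6,0],
  [25,0,0,8,0],
  [25,0,0,10,0],
])

```text
time: 23.28
position: [0.4544, 0.3585, 0.1556]
tool_rot: [-0.001, 3.141, 0.001]
ft_force: [1.1, -0.1, 0.4]
grip_width: 0.407
grip_force: 5.0
```

Emit:
arm_command([
  [25,0,0,1,0],
  [25,0,0,2,0],
  [25,0,0,3,0],
  [25,0,0,4,0],
  [25,0,0,4,0],
], newtons=4)

```text
time: 23.7
position: [0.4552, 0.3589, 0.1525]
tool_rot: [-0.001, 3.139, 0.003]
ft_force: [0.4, 0.6, 5.4]
grip_width: 0.397
grip_force: 4.0
```

```bash
python3 lean.py
```

```text
[0.4552 0.3589 0.1525] [0.41 0.61 5.37] [-0.126 -0.184 -0.026] 4.0
163
0.09 26 [0.447 0.336] [0.483 0.356]
0.1 35 [0.446 0.335] [0.48  0.357]
0.11 31 [0.444 0.337] [0.479 0.355]
0.12 29 [0.443 0.338] [0.477 0.36 ]
0.13 25 [0.441 0.336] [0.477 0.356]
```

Emit:
arm_command([
  [25,0,0,-2,0],
  [25,0,0,-3,0],
  [25,0,0,-3,0],
  [45,0,0,-3,0],
  [50,0,0,-3,0],
], newtons=3)

```text
time: 24.17
position: [0.4535, 0.3581, 0.1536]
tool_rot: [0.002, -3.14, 0.001]
ft_force: [0.3, 0.4, 0.5]
grip_width: 0.48
grip_force: 0.0
```

Emit:
arm_command([
  [60,0,0,0,0],
  [70,0,0,0,0],
  [80,0,0,0,0],
  [87,0,0,0,0],
  [87,0,0,0,0],
])

```text
time: 24.58
position: [0.454, 0.3583, 0.1542]
tool_rot: [0.001, -3.142, 0.0]
ft_force: [-0.3, -0.4, 0.4]
grip_width: 0.849
grip_force: 0.0
```

```bash
python3 lean.py
```

```text
[0.454  0.3583 0.1542] [-0.27 -0.42  0.45] [0.013 0.015 0.046] 0.0
118
0.09 21 [0.451 0.337] [0.481 0.358]
0.1 34 [0.449 0.336] [0.485 0.359]
0.11 25 [0.449 0.335] [0.48 0.36]
0.12 14 [0.449 0.337] [0.482 0.358]
0.13 10 [0.448 0.34 ] [0.483 0.359]
```

Now vertical: the x extents are constant with height. I rise clear and check.

Emit:
arm_command([
  [87,0,0,0,0],
  [87,0,0,-10,0],
  [87,0,0,-40,0],
  [87,0,0,-80,0],
  [87,0,0,-120,0],
])

```text
time: 25.05
position: [0.4535, 0.3578, 0.2756]
tool_rot: [0.001, -3.14, 0.002]
ft_force: [0.7, 0.9, -0.5]
grip_width: 1.0
grip_force: 0.0
```

Emit:
arm_command([
  [87,0,0,-30,0],
  [87,20,35,-30,0],
  [87,40,70,-30,0],
  [87,60,105,-30,0],
  [87,60,140,-30,0],
])

```text
time: 25.47
position: [0.3892, 0.5013, 0.3065]
tool_rot: [0.009, -3.14, -0.005]
ft_force: [0.4, 0.7, 0.5]
grip_width: 1.005
grip_force: 0.0
```

Run:
```python
from h import *
s=get_state(); print(s['position'].round(3),s['ft_force'].round(2))
a,d,p=grab('side'); c=cloud(d,p); V=a.max(2)
t,dt,pt=grab('top'); ct=cloud(dt,pt); o=np.load('top.npz')
for z in(.075,.095,.115,.135,.155):
    Q=c[(V<110)&(abs(c[...,0]-.454)<.05)&(abs(c[...,1]-.358)<.05)&(abs(c[...,2]-z)<.01)]
    if len(Q)>3: print(z,len(Q),Q.min(0).round(3),Q.max(0).round(3))
m=(abs(ct[...,0]-.454)<.06)&(abs(ct[...,1]-.358)<.06)
Q=ct[m&(ct[...,2]>.155)&(ct[...,2]<.2)]; print('sample top',len(Q),np.percentile(Q,[2,50,98],axis=0).round(3).tolist())
Q=ct[m&(ct[...,2]>.055)&(ct[...,2]<.08)]; print('pan z',np.median(Q[:,2]).round(4))
def caps(a,c):
    h=cv2.cvtColor(a,cv2.COLOR_RGB2HSV); m=((h[...,0]>95)&(h[...,0]<125))&(h[...,1]>100)&(c[...,2]>.17)&(c[...,2]<.24)
    n,l,st,ce=cv2.connectedComponentsWithStats(m.astype(np.uint8))
    for i in range(1,n):
        if st[i,4]>150: print('cap',ce[i].round(1),c[l==i].mean(0).round(4))
caps(o['a'],o['c']); caps(t,ct)
cv2.imwrite('pics/fin.png',np.hstack([cv2.resize(t[130:300,160:510,::-1],None,fx=1.5,fy=1.5),cv2.resize(a[100:250,200:350,::-1],(255,255))]))
```

```text
[0.389 0.501 0.307] [0.35 0.72 0.53]
0.075 239 [0.406 0.308 0.065] [0.502 0.4   0.085]
0.095 53 [0.451 0.338 0.085] [0.485 0.358 0.104]
0.115 65 [0.45  0.336 0.105] [0.485 0.356 0.125]
0.135 60 [0.45  0.334 0.125] [0.487 0.36  0.145]
0.155 79 [0.45  0.339 0.145] [0.484 0.376 0.165]
sample top 149 [[0.452, 0.343, 0.156], [0.47, 0.359, 0.165], [0.486, 0.375, 0.17]]
pan z 0.0637
cap [379.9 178.6] [ 0.6174 -0.1152  0.2073]
cap [277.6 182.6] [0.6136 0.1409 0.2082]
cap [328.8 181. ] [0.6145 0.0128 0.2076]
cap [379.9 178.7] [ 0.6172 -0.1151  0.2075]
cap [276.2 183.2] [0.6123 0.1445 0.2071]
```

View pics/fin.png

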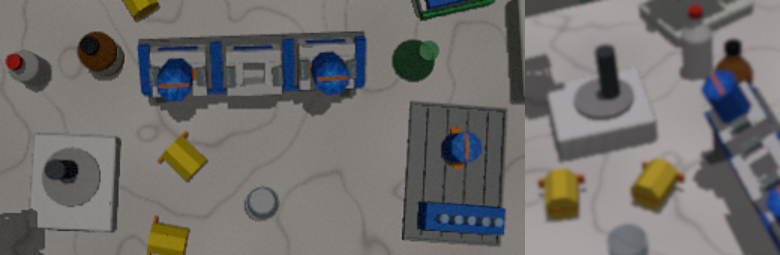

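The final picture shows the sample upright on the pan at (60,170), 15 mm off centre, with the pan sunk about 10 mm. The cap stands on the tray at (462,148). The side cases are closed, within ~4 mm of their starts, and the middle base sits in its place. Handing in.

```bash
python3 -c "
from bench import *
print(close_job())"
```

```text
the job is handed in; nothing more can be done
None
```

I handed the job in at about 25.5 s: the middle case was the heavy one, its sample stands upright on the sunken pan about 15 mm off centre, its cap stands mouth down on the tray, and the other two cases are closed in their places (hand-in returned no verdict).

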